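# Fetch the jar from behind the bottles

## Robot

A 7-joint arm with a two-finger parallel gripper is mounted at the origin on the work surface. World frame = base frame: x ahead of the robot, y to its left, z up, the work surface at z = 0. Lengths are in m, angles in rad, forces in N, time in s.
With the tool pointing down it reaches from about 0.4 to 0.875 m from the base axis. Payload 19.3 kg.
Tool frame: the origin (TCP) lies midway between the tips of the shut fingers; the grasp point (between the pads) lies 19 mm behind it; z points along the fingers, y is the line along which they close (so a half turn about z gives the same grasp; the last joint's range is limited). The gripper opens to 85 mm and grips with 20 to 120 N. Pads are 22 mm wide; open, the fingers measure 114 mm over their backs; the gripper's body (76 mm by 85 mm) begins 54 mm behind the grasp point. The pads swing forward as they close: fully open they stand 13 mm farther back than shut.
Start: joints at [1.202, 0.521, -0.036, 1.599, 0.021, 1.021, -0.113], TCP at [0.184, -0.597, 0.231] pointing down, gripper open.
Joint ranges: [-2.91, 2.91], [-0.3, 2.13], [-1.5, 1.42], [0.17, 2.43], [-1.26, 4.41], [0.16, 1.93], [-2.52, 2.52]. Speed limits (rad/s): [1.89, 1.89, 2.39, 2.39, 3.01, 3.01, 3.01].

## Interface

Orientations are given as [roll, pitch, yaw] about the fixed x, y, z axes, in that order (R = Rz(yaw) Ry(pitch) Rx(roll)).
In Python, from workcell import telemetry, grab_frame, calibration, bot, outline_of, landmark_of gives the robot as it stands. The module is installed in compiled form; this text tells all that it offers.
- The arm moves only by the shell command python3 -m inch 'ROWS' [FORCE]. ROWS is JSON, a list of rows, each a list of 7 numbers: the shift along the tool's x, y, z in m, then the turn, a rotation vector about the tool's x, y, z in rad, then the closure, from 0 (fully open) to 1 (shut). A call has 1 to 5 rows; each row shifts and turns the commanded pose from where the row before left it, along the tool's axes as they then stand; what a row does not reach is not made up. A row lasts 1/10 s, in which the tool goes at most 50 mm and 8.59 degrees, less where a joint would pass 70% of its speed; a pose out of reach is approached as far as the arm can. A call is refused whole if a number of a shift passes 0.05 or a number of a turn 0.15, either way. A call with a gripper value outside its range is refused whole. The fingers move at their own pace and stop on an object; FORCE is the grip in N (left out, the last holds). Time passes only in rows, so rows that do not move let the fingers close. It gives the time, the measured TCP pose, the force, the opening and the grip force at its end, in the units of the state.
- telemetry.observe(): the state, without advancing time (a new reading comes with each control period).
- grab_frame(name): name is "scene" or "top" or "wrist"; returns the picture (420x560x3 uint8, red, green, blue); there is no depth.
- calibration(name): a dict with "fovy" (degrees; the focal length in pixels is half the picture's height over the tangent of half this angle, whatever the lens; pixels are square), "cx", "cy" (the principal point, pixels), "dist" ([k1, k2, p1, p2, k3] as OpenCV has them; the pictures are not rectified), "pose" (4x4, takes a point from camera to world coordinates). Camera axes: x right, y down, z forward; pixel columns grow to the right and rows downward; lengths in m; the calibration is good to about 2 mm. A picture is of the moment at which its call begins: read the wrist's pose just before it. calibration takes no time and is no camera call; for the wrist camera it gives the pose at the moment of the call.
- bot.job_done(): hands the job in; it is judged then, once.
Trained networks look in the newest picture that a camera, given by its name, has taken for a name from the list of things; names that differ only in an ending like _2 or _b are one class to them, and where a whole thing is asked for, a point or a joint stands for the part that bears it (a point fixed in the world has none). Each returns a list of dicts, best first, with "score" (0 to 1); they miss things now and then, are a little off and sometimes report something else, mostly with a low value. They report only what shows in the picture. A call takes as long as a camera call. They do not tell look-alikes from the thing itself.
- outline_of(label, camera): "region" (420x560 bool, what is visible of it) and "rect" ([left, top, right, bottom] in pixels, round what is visible of it).
- landmark_of(label, camera): "xy" ([column, row] in pixels: a listed point, or the origin of a listed thing).
The state is a dict: "clock": time; "qpos": joint angles; "qd": joint speeds; "joint_efforts": joint torques, N m; "position": TCP position; "tool_rot": TCP orientation; "force": force on the tool from outside, world axes, zero at the start; "moment": the same for the moment, N m; "grip_width": finger opening in m; "finger_force": force on a finger pad.
Only numpy, scipy, OpenCV 4.12 (cv2) and the standard library are available. Lean on these libraries where they do the work, as an engineer would, in place of code of your own. Each camera call takes 0.05 s, during which the arm holds its last target. There are 200 camera calls.

## Task

The small jar in the blue stock tray is boxed in by the two bottles and the metal tube: first stand all three upright in the empty metal holding tray, then take the jar out and stand it in the middle of the scale's round pan. Once the jar is on the scale, stand the round bottle, the square bottle and the tube back in the stock tray, each on the very marked square it came from. Keep all four upright throughout and leave the two cartons and the little cup where they are.

Things in the scene. Friction and masses are not known exactly. Their poses are not given: they have to be found in the camera images.
- stock: (mm) Fixed blue plastic tray, 150 (its x) x 220 (its y) x 16 high, walls and floor 4 thick; on its floor four flat light marked squares of 50: three in the rear row at tray (x, y) = (30, 60), (30, 0), (30, -60) and one in front at (-30, 0). The jar stands on (30, 0), the two bottles and the tube on the other three, in any order, each within about 2 of its square's centre. Origin: centre of its underside; z up.
- hold: (mm) Fixed, empty, low aluminium holding tray, 130 (its x) x 240 (its y) x 12 high, walls and floor 4 thick; room for three bottles side by side along its y. Origin: centre of its underside; z up.
- scale: (mm) Fixed white bench scale 165 x 120 with a round steel pan of diameter 106, its flat top 50 above the table (rigid, it does not give). Origin: at table height below the middle of the pan; z up; the housing reaches further to its -x, where the black display is.
- round_bottle: (mm) White round bottle, body diameter 44 up to height 118, then a grey cap of diameter 28 up to 140; about 0.16 kg. Origin: centre of its underside; z up.
- square_bottle: (mm) White bottle of square section 42 x 42 (sides along its x and y) up to height 116, then a neck and a grey cap of diameter 28 up to 138; about 0.16 kg. Origin: centre of its underside; z up.
- tube: (mm) Slender bare aluminium tablet tube, diameter 34 up to height 122, with a white stopper of diameter 36 up to 136; about 0.11 kg. Origin: centre of its underside; z up.
- jar: (mm) Small low white jar, body diameter 38 up to height 40, grey lid of diameter 42 from there to 56; about 0.08 kg. Origin: centre of its underside; z up.
- carton: (mm) Bystander: small white carton 45 x 40 x 24 high, loose, in a front corner of the stock tray. Origin: centre of its underside.
- cup: (mm) Bystander: little white open cup, diameter 34, 30 high, loose, in the other front corner of the stock tray. Origin: centre of its underside.
- big_carton: (mm) Bystander: white carton 60 x 110 x 35 high, loose, lying on the table beyond the scale. Origin: centre of its underside.
Not all that is in view belongs to the job. Leave any turquoise look-alike of the scale alone. What is shaped like the jar but green is not meant.

How it is judged:
On the way, in this order (a step that is already met when the one before it is completed fails the run):
1. both bottles and the tube stand released in the holding tray while the jar is still in its place (x of round_bottle in the frame of hold between -0.053 and 0.053 m and y of round_bottle in the frame of hold between -0.108 and 0.108 m and z of round_bottle in the frame of hold between -0.002 and 0.01 m and x of square_bottle in the frame of hold between -0.053 and 0.053 m and y of square_bottle in the frame of hold between -0.108 and 0.108 m and z of square_bottle in the frame of hold between -0.002 and 0.01 m and x of tube in the frame of hold between -0.053 and 0.053 m and y of tube in the frame of hold between -0.108 and 0.108 m and z of tube in the frame of hold between -0.002 and 0.01 m and linear speed of each of round_bottle, square_bottle, tube below 0.02 m/s and angle between each of round_bottle, square_bottle, tube's own z axis and vertical below 0.1 rad and contact force between the fingers and round_bottle below 0.1 N and contact force between the fingers and square_bottle below 0.1 N and contact force between the fingers and tube below 0.1 N and distance of jar from where it was at the start of the episode below 0.02 m), for 0.2 s.
2. the jar stands released on the middle of the pan while the bottles and the tube are still in the holding tray (x of round_bottle in the frame of hold between -0.053 and 0.053 m and y of round_bottle in the frame of hold between -0.108 and 0.108 m and z of round_bottle in the frame of hold between -0.002 and 0.01 m and x of square_bottle in the frame of hold between -0.053 and 0.053 m and y of square_bottle in the frame of hold between -0.108 and 0.108 m and z of square_bottle in the frame of hold between -0.002 and 0.01 m and x of tube in the frame of hold between -0.053 and 0.053 m and y of tube in the frame of hold between -0.108 and 0.108 m and z of tube in the frame of hold between -0.002 and 0.01 m and horizontal distance between jar and scale below 0.015 m and z of jar in the frame of scale between 0.045 and 0.056 m and linear speed of jar below 0.02 m/s and angle between jar's own z axis and vertical below 0.1 rad and contact force between the fingers and jar below 0.1 N), for 0.2 s.
At the end, for the whole second after the job is handed in: The jar stands upright on the scale pan within 15 mm of its middle, and the round bottle, the square bottle and the tube stand upright (within 0.1 rad) in the stock tray, each within 15 mm of where it stood at the start; all released and at rest (distance of each of round_bottle, square_bottle, tube from where it was at the start of the episode below 0.015 m and linear speed of each of round_bottle, square_bottle, tube, jar below 0.02 m/s and angle between each of round_bottle, square_bottle, tube, jar's own z axis and vertical below 0.1 rad and contact force between the fingers and round_bottle below 0.1 N and contact force between the fingers and square_bottle below 0.1 N and contact force between the fingers and tube below 0.1 N and horizontal distance between jar and scale below 0.015 m and z of jar in the frame of scale between 0.045 and 0.056 m and contact force between the fingers and jar below 0.1 N); the robot touches nothing.
It fails at once if a bottle, the tube or the jar tipped over (more than 0.6 rad) (angle between any of round_bottle, square_bottle, tube, jar's own z axis and vertical above 0.6 rad).
It fails at once if a carton or the cup pushed more than 20 mm from its place (distance of any of carton, cup, big_carton from where it was at the start of the episode above 0.02 m).
It also fails if it takes over 144 s, if anything falls off the work surface, if the arm or the gripper's body presses on something with over 40 N, if the wrist force passes 120 N, or if a joint passes its speed limit or range.

## Working session

There is one attempt and no reset: what is moved stays moved. The work goes in short steps, Python scripts to look and compute and a shell command to move; the robot and the scene stay as the last step left them, time stands still between calls to the robot, and variables do not carry over. Pictures are saved under pics/ and viewed, at most 14 in all, crops included, and the job is handed in when it is done.

```bash
mkdir -p pics; ls
python3 - <<'E'
from workcell import *
import cv2, numpy as np
print(telemetry.observe())
for n in ["scene","top"]:
    f=grab_frame(n); cv2.imwrite(f"pics/{n}0.png",cv2.resize(f[:,:,::-1],(784,588)))
    c=calibration(n); print(n,c["fovy"],c["cx"],c["cy"],c["dist"],np.round(c["pose"],4).tolist())
E
```

```text
pics
{'clock': 0.0, 'qpos': array([ 1.2017758 ,  0.52202738, -0.0363249 ,  1.60001829,  0.02122648,
        1.02109154, -0.11278446]), 'qd': array([ 9.27367242e-04,  4.41591522e-04, -5.49013008e-04, -4.53556697e-05,
        3.87477255e-04, -9.66764574e-04, -4.53478091e-04]), 'joint_efforts': array([-6.21059407e-04, -9.27096605e+01,  1.97999641e+00, -3.69925153e+01,
        1.78013777e-02,  8.31759913e-03,  4.79518931e-06]), 'position': array([ 0.18385009, -0.59698772,  0.23071375]), 'tool_rot': array([-3.14043870e+00,  1.06682567e-04,  2.98838015e-01]), 'force': array([ 0.08249566, -0.72640078, -0.56695771]), 'moment': array([-0.02686838, -0.05174089, -0.00183081]), 'finger_force': 0.0, 'grip_width': 0.08531047585504234}
scene 54.9123672283391 288.62049055646355 206.46082895831933 [-0.10232513  0.          0.          0.          0.        ] [[-0.2792, 0.6993, -0.6581, 1.2141], [0.96, 0.189, -0.2065, 0.1913], [-0.02, -0.6894, -0.7241, 0.7391], [0.0, 0.0, 0.0, 1.0]]
top 43.59498677975948 284.33047034885385 204.51468455115568 [0.00011897 0.         0.         0.         0.        ] [[-0.0258, -0.9763, 0.2148, 0.3313], [-0.9997, 0.0258, -0.0027, -0.0126], [-0.0029, -0.2148, -0.9767, 1.194], [0.0, 0.0, 0.0, 1.0]]
```

View pics/top0.png

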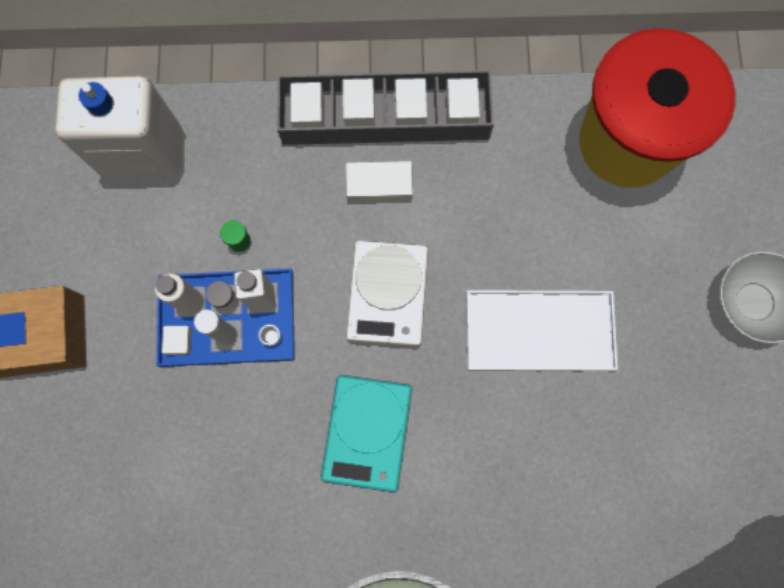

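View pics/scene0.png

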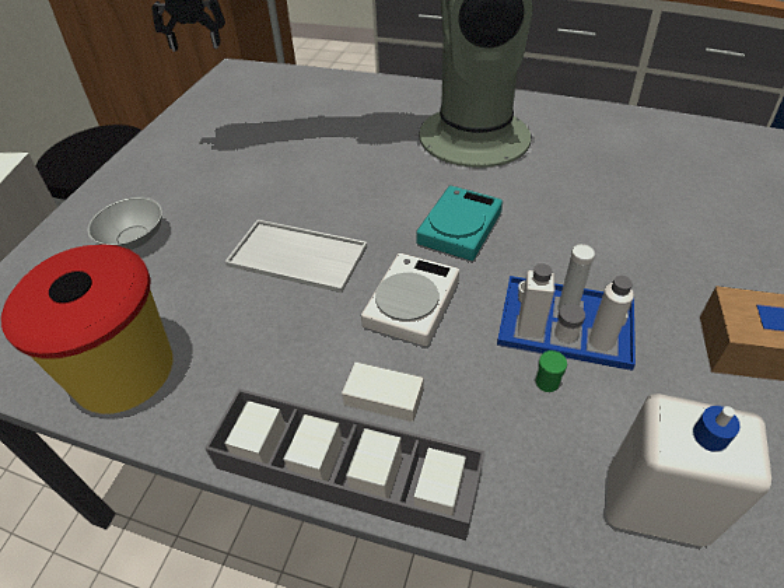

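```bash
cat > h.py <<'E'
from workcell import *
import cv2, numpy as np
from scipy.optimize import minimize
def K(c):
    f=210/np.tan(np.radians(c["fovy"])/2); return np.array([[f,0,c["cx"]],[0,f,c["cy"]],[0,0,1.]])
def proj(P,c):
    T=np.linalg.inv(c["pose"]); r=cv2.Rodrigues(T[:3,:3])[0]
    return cv2.projectPoints(np.asarray(P,float).reshape(-1,1,3),r,T[:3,3],K(c),np.array(c["dist"]))[0].reshape(-1,2)
def plane(uv,z,c):
    n=cv2.undistortPoints(np.asarray(uv,float).reshape(-1,1,2),K(c),np.array(c["dist"])).reshape(-1,2)
    d=np.c_[n,np.ones(len(n))]@c["pose"][:3,:3].T; o=c["pose"][:3,3]
    return o+d*((z-o[2])/d[:,2])[:,None]
def box(x0,x1,y0,y1,z0,z1): return np.array([[x,y,z] for x in(x0,x1) for y in(y0,y1) for z in(z0,z1)],float)
def cyl(d,z0,z1):
    a=np.linspace(0,2*np.pi,40); return np.vstack([np.c_[d/2*np.cos(a),d/2*np.sin(a),0*a+z] for z in(z0,z1)])
M=dict(stock=[box(-.075,.075,-.11,.11,0,.016)],hold=[box(-.065,.065,-.12,.12,0,.012)],
 round_bottle=[cyl(.044,0,.118),cyl(.028,.118,.14)],square_bottle=[box(-.021,.021,-.021,.021,0,.116),cyl(.028,.116,.138)],
 tube=[cyl(.034,0,.122),cyl(.036,.122,.136)],jar=[cyl(.038,0,.04),cyl(.042,.04,.056)],
 big_carton=[box(-.03,.03,-.055,.055,0,.035)],carton=[box(-.0225,.0225,-.02,.02,0,.024)],cup=[cyl(.034,0,.03)])
def sil(name,p,z,c,s=4):
    m=np.zeros((420*s,560*s),np.uint8); C,S=np.cos(p[2]),np.sin(p[2])
    for part in M[name]:
        P=part@np.array([[C,-S,0],[S,C,0],[0,0,1]]).T+[p[0],p[1],z]
        h=cv2.convexHull((proj(P,c)*s+s/2-.5).astype(np.float32)); cv2.fillConvexPoly(m,np.round(h).astype(np.int32),1)
    return cv2.resize(m*255,(560,420),interpolation=cv2.INTER_AREA)/255.
def fit(name,p,z,views,yaw=True):
    def f(q):
        q=[q[0],q[1],q[2] if yaw else p[2]]; e=0
        for r,c in views:
            a=sil(name,q,z,c); e+=np.abs(a-r).sum()/r.sum()
        return e
    x0=np.array(p,float); best=minimize(f,x0,method="Nelder-Mead",options=dict(initial_simplex=x0+np.vstack([np.zeros(3),np.diag([.006,.006,.06])]),xatol=2e-4,fatol=1e-4,maxiter=150))
    return best.x,best.fun
E
python3 - <<'E'
from h import *
Z=dict(stock=0,hold=0,scale=0,big_carton=0)
names="stock hold scale round_bottle square_bottle tube jar carton cup big_carton".split()
V={}
for cam in("top","scene"):
    grab_frame(cam); c=calibration(cam)
    for n in names:
        V[n,cam]=(outline_of(n,cam),c)
        L=landmark_of(n,cam)
        for l in L[:2]: print(cam,n,round(l["score"],2),np.round(l["xy"]),np.round(plane([l["xy"]],Z.get(n,.004),c)[0][:2],4),[ (round(o["score"],2),np.round(o["rect"]).tolist()) for o in V[n,cam][0][:2]])
import pickle; pickle.dump(V,open("V.pkl","wb"))
E
```

```text
top hold 0.82 [383. 237.] [ 0.5106 -0.241 ] [(0.8, [333.0, 205.0, 441.0, 266.0])]
top hold 0.54 [162. 238.] [0.5223 0.2666] [(0.8, [333.0, 205.0, 441.0, 266.0])]
top scale 0.97 [281. 202.] [ 0.6006 -0.0081] [(0.63, [231.0, 267.0, 296.0, 348.0]), (0.57, [249.0, 171.0, 308.0, 248.0])]
top scale 0.88 [266. 296.] [0.3856 0.0299] [(0.63, [231.0, 267.0, 296.0, 348.0]), (0.57, [249.0, 171.0, 308.0, 248.0])]
top round_bottle 0.63 [137. 216.] [0.5741 0.3245] [(0.78, [112.0, 196.0, 146.0, 227.0])]
top square_bottle 0.79 [189. 212.] [0.5818 0.2051] [(0.57, [170.0, 192.0, 201.0, 222.0]), (0.39, [118.0, 234.0, 136.0, 257.0])]
top square_bottle 0.34 [130. 246.] [0.5061 0.3393] [(0.57, [170.0, 192.0, 201.0, 222.0]), (0.39, [118.0, 234.0, 136.0, 257.0])]
top tube 0.77 [163. 241.] [0.5154 0.2637] [(0.73, [140.0, 222.0, 169.0, 246.0]), (0.71, [112.0, 198.0, 149.0, 227.0])]
top jar 0.76 [173. 171.] [0.6812 0.2446] [(0.92, [157.0, 159.0, 179.0, 180.0]), (0.83, [149.0, 200.0, 172.0, 221.0])]
top jar 0.67 [162. 213.] [0.5801 0.2667] [(0.92, [157.0, 159.0, 179.0, 180.0]), (0.83, [149.0, 200.0, 172.0, 221.0
[... 657 characters left out ...]
, 184.0]), (0.62, [258.0, 183.0, 327.0, 247.0])]
scene scale 0.72 [292. 222.] [0.591  0.0035] [(0.81, [298.0, 133.0, 359.0, 184.0]), (0.62, [258.0, 183.0, 327.0, 247.0])]
scene square_bottle 0.8 [378. 234.] [0.5786 0.2104] [(0.86, [367.0, 187.0, 399.0, 241.0]), (0.21, [357.0, 198.0, 452.0, 263.0])]
scene tube 0.73 [406. 220.] [0.5138 0.2693] [(0.9, [400.0, 176.0, 424.0, 219.0])]
scene jar 0.76 [395. 276.] [0.684  0.2623] [(0.84, [384.0, 250.0, 406.0, 281.0]), (0.7, [396.0, 213.0, 417.0, 244.0])]
scene jar 0.69 [404. 237.] [0.5692 0.2715] [(0.84, [384.0, 250.0, 406.0, 281.0]), (0.7, [396.0, 213.0, 417.0, 244.0])]
scene cup 0.6 [376. 216.] [0.5198 0.1986] [(0.43, [370.0, 203.0, 376.0, 212.0])]
```

Run:
```python
from h import *
import pickle; V=pickle.load(open("V.pkl","rb"))
F={c:cv2.cvtColor(grab_frame(c)[:,:,::-1].copy(),cv2.COLOR_BGR2HSV) for c in("top","scene")}
C={c:calibration(c) for c in F}
def hullfill(m):
    n,l,s,_=cv2.connectedComponentsWithStats(m.astype(np.uint8)); k=1+np.argmax(s[1:,4]); 
    pts=np.argwhere(l==k)[:,::-1].astype(np.int32); o=np.zeros(m.shape,np.uint8); cv2.fillConvexPoly(o,cv2.convexHull(pts),1); return o.astype(float)
blue={}
for c in F:
    H=F[c]; m=(H[...,0]>105)&(H[...,0]<125)&(H[...,1]>150); m[:, :100]=0
    if c=="scene": m[:,470:]=0
    blue[c]=hullfill(cv2.morphologyEx(m.astype(np.uint8),cv2.MORPH_CLOSE,np.ones((5,5)))>0)
for cs in (["top"],["scene"]): print("stock",cs,fit("stock",[.545,.265,0],0,[(blue[c],C[c]) for c in cs]))
print("hold",fit("hold",[.51,-.241,0],0,[(V["hold","top"][0][0]["region"].astype(float),C["top"])]))
for n,p in dict(round_bottle=[.574,.324,0],square_bottle=[.58,.207,0],tube=[.515,.265,0]).items():
    for c in F:
        o=V[n,c][0]
        if o: print(n,c,fit(n,p,.004,[(o[0]["region"].astype(float),C[c])],n[0]=="s"))
# jar: choose by location
for c,i in(("top",1),("scene",1)): print("jar",c,fit("jar",[.58,.267,0],.004,[(V["jar",c][0][i]["region"].astype(float),C[c])],False))
print("big",fit("big_carton",[.778,.002,0],0,[(V["big_carton","top"][0][0]["region"].astype(float),C["top"])]))
H=F["top"][:,:,2]; I=grab_frame("top"); J=cv2.resize(I[150:275,100:325,::-1],None,fx=3.5,fy=3.5,interpolation=cv2.INTER_CUBIC); cv2.imwrite("pics/crop1.png",J)
```

```text
stock ['top'] (array([0.54720758, 0.26907757, 0.04885185]), np.float64(0.1355815245330932))
stock ['scene'] (array([0.54621431, 0.27058504, 0.02216632]), np.float64(0.019872900300185223))
hold (array([ 0.51314255, -0.24586242, -0.02878893]), np.float64(0.012694884020241614))
round_bottle top (array([ 0.57556477,  0.32644624, -0.02334787]), np.float64(0.05838779956427015))
round_bottle scene (array([ 0.57159168,  0.32969629, -0.00654274]), np.float64(0.056539374567748935))
square_bottle top (array([0.57912904, 0.20839158, 0.08553811]), np.float64(0.07569666639319605))
square_bottle scene (array([0.57560879, 0.21127639, 0.05578919]), np.float64(0.05710168013046612))
tube top (array([0.51887416, 0.26519318, 0.0101271 ]), np.float64(0.06117807778849244))
tube scene (array([0.51380315, 0.26872822, 0.03930677]), np.float64(0.2639165570381507))
jar top (array([0.5788584 , 0.26860757, 0.05657321]), np.float64(0.05772468370381571))
jar scene (array([0.57503345, 0.270533  , 0.00266666]), np.float64(0.0611764705882353))
big (array([0.77256762, 0.0111204 , 0.02830456]), np.float64(0.0528409090909091))
```

View pics/crop1.png

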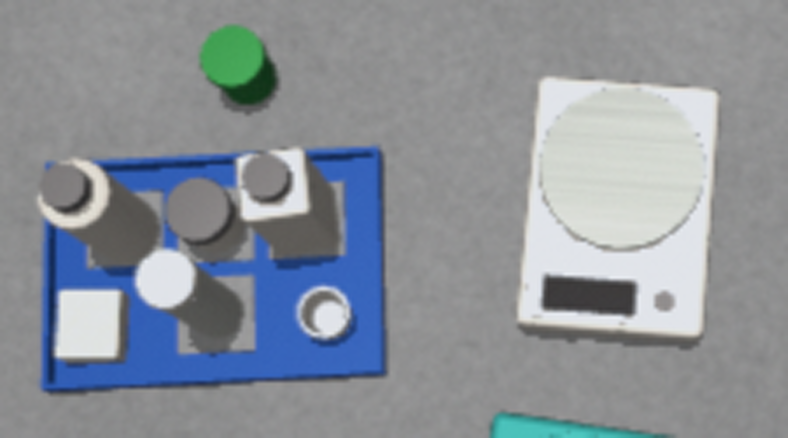

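Candidates: jar — grey-lidded one at top-native (160,210) vs green (173,171, not meant); scale — white (278,198) vs turquoise (266,296, not meant). The crop confirms: round bottle at the left rear, square bottle right rear, tube in front of the grey-lidded jar. Now I move above the stock tray.

```bash
python3 -m inch '[[0,0,-0.04,0,0,0.135,0],[0,0,-0.03,0,0,0.135,0],[0.045,-0.02,0,0,0,0,0],[0.045,-0.02,0,0,0,0,0],[0.045,-0.02,0,0,0,0,0]]' && python3 -m inch '[[0.045,-0.04,0,0,0,0,0],[0.045,-0.04,0,0,0,0,0],[0,-0.048,0,0,0,0,0],[0,-0.048,0,0,0,0,0],[0,-0.048,0,0,0,0,0]]' && python3 -m inch '[[0,-0.048,0,0,0,0,0],[0,-0.048,0,0,0,0,0],[0,-0.048,0,0,0,0,0],[0,-0.048,0,0,0,0,0],[0,-0.048,0,0,0,0,0]]'
python3 - <<'E'
from h import *
s=telemetry.observe(); print(s["clock"],s["position"],s["tool_rot"])
c=calibration("wrist"); f=grab_frame("wrist"); cv2.imwrite("pics/w1.png",f[:,:,::-1]); print(c["fovy"],c["pose"])
for l in landmark_of("scale","wrist"): print(l["score"],l["xy"],plane([l["xy"]],0,c))
E
```

```text
clock: 2.85
position: [0.3186, -0.5326, 0.3017]
tool_rot: [3.141, -0.0, 0.028]
force: [0.5, -1.1, -0.1]
grip_width: 0.0854
finger_force: 0.0
clock: 3.35
position: [0.3856, -0.319, 0.3012]
tool_rot: [3.142, 0.0, 0.029]
force: [1.3, -0.3, 0.9]
grip_width: 0.0856
finger_force: 0.0
clock: 3.85
position: [0.3785, -0.0793, 0.3016]
tool_rot: [3.141, -0.001, 0.029]
force: [1.4, -0.7, 0.4]
grip_width: 0.0854
finger_force: 0.0
3.85 [ 0.37849023 -0.07929592  0.30159018] [ 3.14112208e+00 -7.89688646e-04  2.85741797e-02]
60.3950281614745 [[ 2.88054434e-02 -9.61643160e-01 -2.72786876e-01  4.47643203e-01]
 [-9.99585011e-01 -2.76498363e-02 -8.08035034e-03 -7.74473401e-02]
 [ 2.27901172e-04  2.72906431e-01 -9.62040554e-01  4.43999259e-01]
 [ 0.00000000e+00  0.00000000e+00  0.00000000e+00  1.00000000e+00]]
0.75 [181.2, 163.7] [[0.37497467 0.03457319 0.        ]]
```

View pics/w1.png

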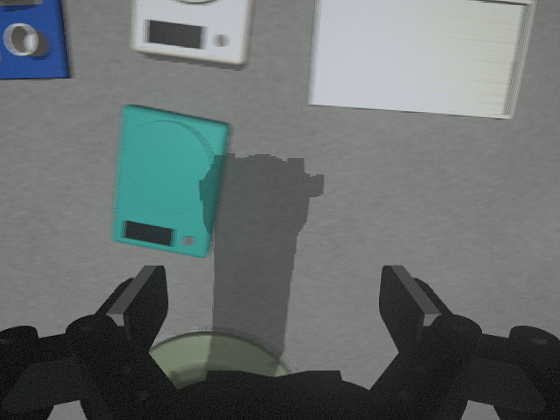

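The wrist view shows the white scale at (190,30), the turquoise look-alike at (170,180), and the holding tray at (420,50). I continue to views over the scale and stock tray.

```bash
cat > look.py <<'E'
from h import *
import sys
def pan(c,f):
    H=cv2.cvtColor(f,cv2.COLOR_RGB2GRAY); return H
def blue(f):
    H=cv2.cvtColor(f,cv2.COLOR_RGB2HSV); m=((H[...,0]>105)&(H[...,0]<125)&(H[...,1]>150)).astype(np.uint8)
    return cv2.morphologyEx(m,cv2.MORPH_CLOSE,np.ones((5,5)))
E
python3 -m inch '[[0.035,-0.02,0,0,0,0,0],[0.035,-0.02,0,0,0,0,0],[0.035,-0.02,0,0,0,0,0],[0.035,-0.02,0,0,0,0,0],[0.035,0,0,0,0,0,0]]'
python3 - <<'E'
from h import *
c=calibration("wrist"); f=grab_frame("wrist"); cv2.imwrite("pics/w2.png",f[:,:,::-1]); np.save("w2.npy",f); import pickle; pickle.dump(c,open("w2.pkl","wb"))
for l in landmark_of("scale","wrist"): print(l["score"],l["xy"],plane([l["xy"]],0,c))
E
python3 -m inch '[[0,-0.048,0,0,0,0,0],[0,-0.048,0,0,0,0,0],[0,-0.048,0,0,0,0,0],[0,-0.048,0,0,0,0,0],[0,-0.048,0,0,0,0,0]]' && python3 -m inch '[[0,-0.02,0,0,0,0,0],[0,0,0,0,0,0,0]]'
python3 - <<'E'
from h import *
import pickle
c=calibration("wrist"); f=grab_frame("wrist"); cv2.imwrite("pics/w3.png",f[:,:,::-1]); np.save("w3.npy",f); 
V={n:outline_of(n,"wrist") for n in "round_bottle square_bottle tube jar".split()}
pickle.dump((c,V),open("w3.pkl","wb"))
P=dict(round_bottle=[.574,.328,.03],square_bottle=[.577,.21,.06],tube=[.516,.267,0],jar=[.577,.2696,0])
for n in V:
  for o in V[n]:
    print(n,o["score"],o["rect"],fit(n,P[n],.004,[(o["region"].astype(float),c)],n[0]=="s"))
E
```

```text
clock: 4.45
position: [0.5529, 0.0067, 0.3013]
tool_rot: [-3.141, -0.0, 0.032]
force: [0.2, -0.7, 1.1]
grip_width: 0.0854
finger_force: 0.0
0.9 [250.4, 291.3] [[0.3755732  0.03250264 0.        ]]
clock: 5.05
position: [0.5443, 0.245, 0.3015]
tool_rot: [3.141, -0.0, 0.028]
force: [0.3, -0.2, -0.6]
grip_width: 0.086
finger_force: 0.0
clock: 5.25
position: [0.5429, 0.2669, 0.301]
tool_rot: [-3.141, 0.001, 0.033]
force: [0.7, 0.7, 0.6]
grip_width: 0.0854
finger_force: 0.0
round_bottle 0.84 [182.9, 119.4, 241.5, 169.0] (array([0.57455658, 0.32805307, 0.05186912]), np.float64(0.05915870621752975))
square_bottle 0.91 [305.5, 117.9, 359.6, 172.8] (array([0.57762021, 0.21079264, 0.11211419]), np.float64(0.0681381504008253))
square_bottle 0.39 [427.2, 64.8, 558.4, 220.6] (array([ 0.58610603,  0.25651132, -0.35221781]), np.float64(1.1463895708012417))
tube 0.8 [251.2, 172.7, 290.2, 231.1] (array([ 0.51916138,  0.26666452, -0.01223943]), np.float64(0.07619643285277959))
tube 0.25 [175.1, 97.3, 366.1, 223.9] (array([ 0.52984062,  0.29864568, -0.07194867]), np.float64(0.8802849097132212))
jar 0.84 [272.4, 17.9, 312.6, 65.7] (array([0.56454571, 0.26959811, 0.1184024 ]), np.float64(1.8437310408034184))
jar 0.77 [251.8, 118.7, 294.4, 159.0] (array([0.57683719, 0.26937963, 0.00129208]), np.float64(0.03720156862745098))
```

View pics/w3.png

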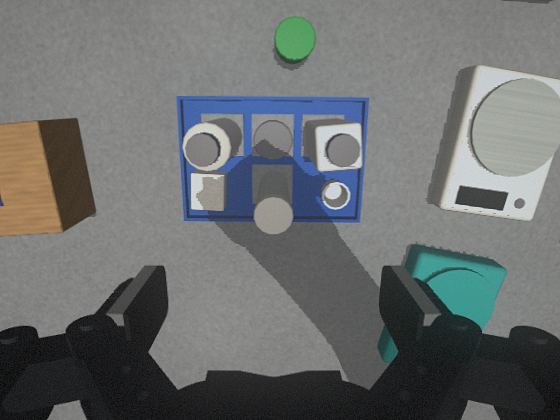

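View pics/w2.png

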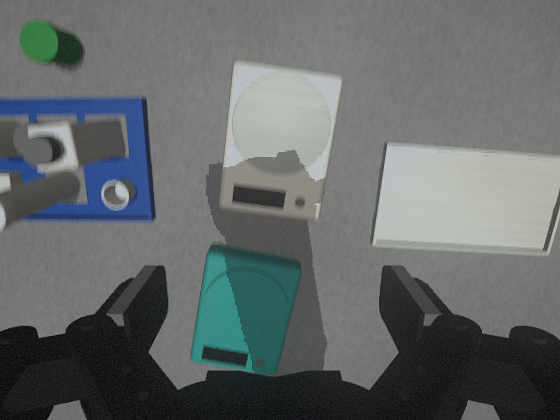

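w3: round bottle (207,148), jar lid (272,138), square bottle (340,148), tube (273,213). w2: white scale's pan centre about (281,122), spanning 232–331 horizontally and 72–172 vertically. I'll compute the pan centre and descend on the tube.

```bash
python3 - <<'E'
from h import *
import pickle
c=pickle.load(open("w2.pkl","rb"))
print("pan wrist",plane([[281.5,122],[232,122],[331,122],[281.5,72],[281.5,172]],.05,c))
f=np.load("w2.npy"); t=calibration("top"); s=calibration("scene")
print("pan top",plane([[277.4,197.4]],.05,t),"scene",plane([[291.2,211.9]],.05,s))
print("hold wrist",plane([[388,143],[560,152],[374,245]],.012,c))
E
python3 -m inch '[[-0.024,0,0.04,0,0,0,0],[0,0,0.05,0,0,0,0],[0,0,0.05,0,0,0,0],[0,0,0.04,0,0,0,0],[0,0,0.037,0,0,0,0]]'; python3 -m inch '[[0,0,0,0,0,0,0],[0,0,0,0,0,0,0]]'
```

```text
pan wrist [[ 6.05239320e-01 -3.72252998e-04  5.00000000e-02]
 [ 6.03601171e-01  5.23658009e-02  5.00000000e-02]
 [ 6.07035829e-01 -5.31324314e-02  5.00000000e-02]
 [ 6.55753195e-01  1.52826928e-03  5.00000000e-02]
 [ 5.51327717e-01 -2.41741498e-03  5.00000000e-02]]
pan top [[ 0.5995944  -0.00067389  0.05      ]] scene [[0.60300537 0.0054644  0.05      ]]
hold wrist [[ 0.58370573 -0.12887669  0.012     ]
 [ 0.58177125 -0.34481023  0.012     ]
 [ 0.45357979 -0.12608948  0.012     ]]
clock: 6.0
position: [0.5202, 0.2617, 0.0827]
tool_rot: [3.141, 0.0, 0.027]
force: [1.2, -0.2, 0.5]
grip_width: 0.0855
finger_force: 0.0
clock: 6.2
position: [0.5205, 0.2627, 0.0852]
tool_rot: [3.141, 0.0, 0.028]
force: [-0.2, 0.6, 1.8]
grip_width: 0.0851
finger_force: 0.0
```

```bash
python3 -m inch '[[-0.002,-0.004,0,0,0,0,0],[0,0,0,0,0,0,1],[0,0,0,0,0,0,1],[0,0,0,0,0,0,1],[0,0,0,0,0,0,1]]' 45; python3 -m inch '[[0,0,0,0,0,0,1],[0,0,0,0,0,0,1],[0,0,0,0,0,0,1]]'
```

```text
clock: 6.7
position: [0.5183, 0.2671, 0.0849]
tool_rot: [-3.141, -0.001, 0.029]
force: [-1.4, -1.2, 8.5]
grip_width: 0.0333
finger_force: 43.7
clock: 7.0
position: [0.5183, 0.2671, 0.0849]
tool_rot: [-3.141, -0.001, 0.029]
force: [-1.9, -1.9, 9.0]
grip_width: 0.0332
finger_force: 44.0
```

```bash
python3 -m inch '[[0,0,-0.02,0,0,0,1],[0,0,-0.04,0,0,0,1],[0,0,-0.04,0,0,0,1],[0,0,-0.04,0,0,0,1],[0,0,-0.03,0,0,0,1]]' && python3 -m inch '[[-0.004,0.03,0,0,0,0,1],[-0.004,0.049,0,0,0,0,1],[-0.004,0.049,0,0,0,0,1],[-0.004,0.049,0,0,0,0,1],[-0.004,0.049,0,0,0,0,1]]' && python3 -m inch '[[-0.003,0.049,0,0,0,0,1],[0,0.049,0,0,0,0,1],[0,0.049,0,0,0,0,1],[0,0.049,0,0,0,0,1],[0,0.049,0,0,0,0,1]]' && python3 -m inch '[[0,0.049,0,0,0,0,1],[0,0.04,0,0,0,0,1],[0,0.032,0,0,0,0,1],[0,0,0,0,0,0,1],[0,0,0,0,0,0,1]]'
python3 - <<'E'
from h import *
c=calibration("wrist"); f=grab_frame("wrist"); cv2.imwrite("pics/w4.png",f[:,:,::-1])
for o in outline_of("hold","wrist"): print(o["score"],o["rect"])
E
```

```text
clock: 7.5
position: [0.5181, 0.2672, 0.257]
tool_rot: [-3.141, -0.002, 0.029]
force: [-0.1, 0.2, -1.2]
grip_width: 0.0329
finger_force: 44.9
clock: 8.0
position: [0.504, 0.0387, 0.2545]
tool_rot: [3.142, -0.0, 0.029]
force: [0.9, 0.4, -0.3]
grip_width: 0.033
finger_force: 45.0
clock: 8.5
position: [0.5081, -0.2065, 0.2546]
tool_rot: [3.141, -0.0, 0.029]
force: [1.6, 0.9, -1.4]
grip_width: 0.0332
finger_force: 45.0
clock: 9.0
position: [0.5117, -0.3256, 0.2539]
tool_rot: [-3.141, 0.001, 0.028]
force: [-0.1, 0.6, -0.8]
grip_width: 0.0329
finger_force: 45.0
0.61 [84.3, 104.9, 316.5, 231.3]
```

View pics/w4.png

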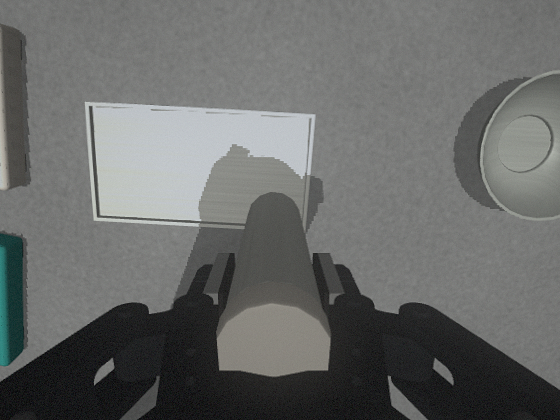

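The tube hangs upright in the gripper over the holding tray, whose rim corners are at about (86,102), (315,114), (95,220).

Run:
```python
from h import *
c=calibration("wrist"); P=plane([[86,102],[315,114],[95,220]],.012,c); print(P, (P[1]+P[2])/2)
```

```text
[[ 0.58017404 -0.12746089  0.012     ]
 [ 0.57400974 -0.36572162  0.012     ]
 [ 0.45122119 -0.12409223  0.012     ]] [ 0.51261546 -0.24490692  0.012     ]
```

```bash
python3 -m inch '[[0,0,0.03,0,0,0,1],[0,0,0.045,0,0,0,1],[0,0,0.045,0,0,0,1],[0,0,0.03,0,0,0,1],[0,0,0.017,0,0,0,1]]' && python3 -m inch '[[0,0,0,0,0,0,1],[0,0,0,0,0,0,1],[0,0,0,0,0,0,0.3],[0,0,0,0,0,0,0.3],[0,0,0,0,0,0,0.3]]'
```

```text
clock: 9.6
position: [0.5114, -0.3234, 0.0849]
tool_rot: [-3.14, 0.002, 0.031]
force: [-0.0, 0.2, 3.7]
grip_width: 0.0328
finger_force: 45.6
clock: 10.1
position: [0.5123, -0.3254, 0.0881]
tool_rot: [3.141, -0.001, 0.029]
force: [-0.5, 0.1, 0.5]
grip_width: 0.0599
finger_force: 0.0
```

```bash
python3 -m inch '[[0,0,-0.03,0,0,0,0.3],[0,0,-0.045,0,0,0,0.3],[0,0,-0.045,0,0,0,0.3],[0,0,-0.045,0,0,0,0.2],[0,-0.03,0,0,0,0,0]]' && python3 -m inch '[[0.006,-0.049,0,0,0,0,0],[0.006,-0.049,0,0,0,0,0],[0.006,-0.049,0,0,0,0,0],[0.006,-0.049,0,0,0,0,0],[0.006,-0.049,0,0,0,0,0]]' && python3 -m inch '[[0.006,-0.049,0,0,0,0,0],[0.006,-0.049,0,0,0,0,0],[0.006,-0.049,0,0,0,0,0],[0.006,-0.049,0,0,0,0,0],[0.006,-0.049,0,0,0,0,0]]' && python3 -m inch '[[0.006,-0.049,0,0,0,0,0],[0.006,-0.049,0,0,0,0,0],[0.006,-0.035,0,0,0,0,0],[0,0,0,0,0,0,0],[0,0,0,0,0,0,0]]'
python3 - <<'E'
from h import *
s=telemetry.observe(); print(s["position"])
for cam in ["top"]:
    c=calibration(cam); f=grab_frame(cam); cv2.imwrite("pics/t2.png",f[:,:,::-1])
    for o in outline_of("tube",cam): print(o["score"],o["rect"],fit("tube",[.512,-.325,0],.004,[(o["region"].astype(float),c)],False))
E
```

```text
clock: 10.6
position: [0.5125, -0.2991, 0.2583]
tool_rot: [3.136, -0.007, 0.024]
force: [0.6, 0.7, -0.8]
grip_width: 0.0806
finger_force: 0.0
clock: 11.1
position: [0.534, -0.0477, 0.2529]
tool_rot: [3.141, -0.001, 0.028]
force: [1.4, 0.4, -0.0]
grip_width: 0.0854
finger_force: 0.0
clock: 11.6
position: [0.5569, 0.1981, 0.2528]
tool_rot: [-3.142, -0.001, 0.029]
force: [0.4, -0.0, 0.3]
grip_width: 0.0854
finger_force: 0.0
clock: 12.1
position: [0.5709, 0.3301, 0.2521]
tool_rot: [3.141, 0.0, 0.03]
force: [-1.1, -1.0, 0.8]
grip_width: 0.0855
finger_force: 0.0
[0.57086725 0.3301443  0.25213596]
0.71 [415.3, 218.0, 444.3, 241.2] (array([ 0.51361917, -0.32402163, -0.00235666]), np.float64(0.10288492446158794))
```

```bash
python3 -m inch '[[0.003,0.002,0.03,0,0,0,0],[0,0,0.045,0,0,0,0],[0,0,0.045,0,0,0,0],[0,0,0.03,0,0,0,0],[0,0,0.017,0,0,0,0]]' && python3 -m inch '[[0,0,0,0,0,0,0],[0,0,0,0,0,0,1],[0,0,0,0,0,0,1],[0,0,0,0,0,0,1],[0,0,0,0,0,0,1]]' && python3 -m inch '[[0,0,0,0,0,0,1]]'
```

```text
clock: 12.7
position: [0.5739, 0.3257, 0.0832]
tool_rot: [3.14, 0.002, 0.027]
force: [0.4, -0.3, -0.5]
grip_width: 0.0854
finger_force: 0.0
clock: 13.2
position: [0.5751, 0.3282, 0.0871]
tool_rot: [-3.14, -0.002, 0.029]
force: [-0.1, -0.0, 10.4]
grip_width: 0.043
finger_force: 45.0
clock: 13.3
position: [0.5751, 0.3282, 0.0871]
tool_rot: [-3.141, -0.002, 0.029]
force: [-0.5, -1.1, 10.1]
grip_width: 0.043
finger_force: 45.0
```

```bash
python3 -m inch '[[0,0,-0.02,0,0,0,1],[0,0,-0.04,0,0,0,1],[0,0,-0.04,0,0,0,1],[0,0,-0.04,0,0,0,1],[0,0,-0.03,0,0,0,1]]' && python3 -m inch '[[-0.006,0.03,0,0,0,0,1],[-0.006,0.049,0,0,0,0,1],[-0.006,0.049,0,0,0,0,1],[-0.006,0.049,0,0,0,0,1],[-0.006,0.049,0,0,0,0,1]]' && python3 -m inch '[[-0.007,0.049,0,0,0,0,1],[-0.006,0.049,0,0,0,0,1],[-0.006,0.049,0,0,0,0,1],[-0.006,0.049,0,0,0,0,1],[-0.006,0.049,0,0,0,0,1]]' && python3 -m inch '[[-0.006,0.049,0,0,0,0,1],[-0.006,0.035,0,0,0,0,1],[-0.006,0.018,0,0,0,0,1],[0,0,0,0,0,0,1],[0,0,0,0,0,0,1]]'
```

```text
clock: 13.8
position: [0.5746, 0.328, 0.259]
tool_rot: [-3.14, -0.003, 0.029]
force: [0.5, 0.5, -1.0]
grip_width: 0.0428
finger_force: 46.1
clock: 14.3
position: [0.5503, 0.0991, 0.2562]
tool_rot: [3.142, -0.001, 0.029]
force: [1.1, -0.3, -1.1]
grip_width: 0.0431
finger_force: 46.1
clock: 14.8
position: [0.5264, -0.1468, 0.2563]
tool_rot: [3.141, -0.001, 0.029]
force: [1.3, 0.2, -1.6]
grip_width: 0.043
finger_force: 46.1
clock: 15.3
position: [0.5119, -0.2471, 0.2558]
tool_rot: [-3.142, -0.001, 0.028]
force: [0.3, 1.0, -1.6]
grip_width: 0.0433
finger_force: 46.1
```

```bash
python3 -m inch '[[0,0,0.03,0,0,0,1],[0,0,0.045,0,0,0,1],[0,0,0.045,0,0,0,1],[0,0,0.03,0,0,0,1],[0,0,0.018,0,0,0,1]]' && python3 -m inch '[[0,0,0,0,0,0,1],[0,0,0,0,0,0,1],[0,0,0,0,0,0,0.25],[0,0,0,0,0,0,0.25],[0,0,0,0,0,0,0.25]]' && python3 -m inch '[[0,0,-0.03,0,0,0,0.25],[0,0,-0.045,0,0,0,0.2],[0,0,-0.045,0,0,0,0],[0,0,-0.045,0,0,0,0],[0,0,0,0,0,0,0]]'
```

```text
clock: 15.8
position: [0.5116, -0.2453, 0.0855]
tool_rot: [-3.14, 0.001, 0.031]
force: [-6.2, 6.1, 62.8]
grip_width: 0.0431
finger_force: 53.9
clock: 16.3
position: [0.5121, -0.2472, 0.0878]
tool_rot: [3.141, -0.001, 0.029]
force: [0.1, 0.3, 0.6]
grip_width: 0.064
finger_force: 0.3
clock: 16.8
position: [0.5139, -0.2481, 0.2584]
tool_rot: [3.138, -0.008, 0.028]
force: [0.2, -1.4, -0.1]
grip_width: 0.0852
finger_force: 0.0
```

```bash
python3 -m inch '[[0.008,-0.035,0,0,0,0,0],[0.008,-0.049,0,0,0,0,0],[0.008,-0.049,0,0,0,0,0],[0.008,-0.049,0,0,0,0,0],[0.008,-0.049,0,0,0,0,0]]' && python3 -m inch '[[0.008,-0.049,0,0,0,0,0],[0.008,-0.049,0,0,0,0,0],[0.008,-0.049,0,0,0,0,0],[0.008,-0.049,0,0,0,0,0],[0.008,-0.03,0,0,0,0,0]]' && python3 -m inch '[[0,0,0,0,0,0,0],[0,0,0,0,0,0,0]]'
python3 - <<'E'
from h import *
for cam in ["top"]:
    c=calibration(cam); f=grab_frame(cam); cv2.imwrite("pics/t3.png",f[:,:,::-1])
    for n,p in (("tube",[.512,-.325,0]),("round_bottle",[.512,-.247,0])):
      for o in outline_of(n,cam)[:1]: print(n,o["score"],o["rect"],fit(n,p,.004,[(o["region"].astype(float),c)],False))
E
```

```text
clock: 17.3
position: [0.545, -0.0134, 0.2525]
tool_rot: [3.141, -0.0, 0.028]
force: [0.9, 0.2, -0.6]
grip_width: 0.0853
finger_force: 0.0
clock: 17.8
position: [0.5779, 0.216, 0.2524]
tool_rot: [-3.14, 0.0, 0.032]
force: [-0.6, -1.5, -0.2]
grip_width: 0.0856
finger_force: 0.0
clock: 18.0
position: [0.5783, 0.2121, 0.252]
tool_rot: [3.141, 0.0, 0.03]
force: [1.1, -2.1, -0.7]
grip_width: 0.0851
finger_force: 0.0
tube 0.85 [414.4, 215.8, 444.3, 241.2] (array([ 0.51387819, -0.32514204,  0.00952407]), np.float64(0.14379365480097617))
round_bottle 0.57 [379.2, 220.2, 408.7, 248.8] (array([ 5.12348162e-01, -2.46813169e-01, -1.98112808e-04]), np.float64(0.05134167569875521))
```

View pics/t3.png

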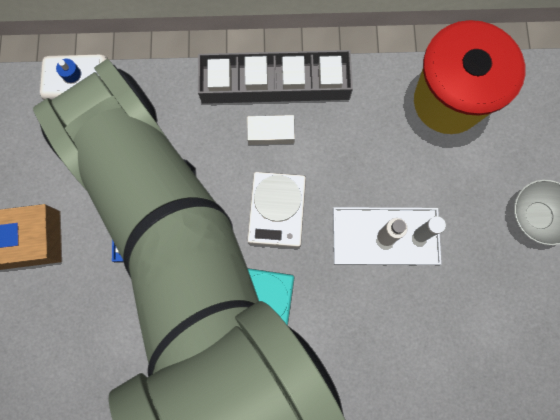

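The tube (436,228) and round bottle (395,228) stand upright in the holding tray. Next, the square bottle.

```bash
python3 -m inch '[[-0.001,0.001,0.03,0,0,0,0],[0,0,0.045,0,0,0,0],[0,0,0.045,0,0,0,0],[0,0,0.03,0,0,0,0],[0,0,0.015,0,0,0,0]]' && python3 -m inch '[[0,0,0,0,0,0,0],[0,0,0,0,0,0,1],[0,0,0,0,0,0,1],[0,0,0,0,0,0,1],[0,0,0,0,0,0,1]]' && python3 -m inch '[[0,0,0,0,0,0,1],[0,0,0,0,0,0,1]]'
```

```text
clock: 18.65
position: [0.5767, 0.2092, 0.085]
tool_rot: [3.14, 0.003, 0.027]
force: [-1.1, 0.5, 1.1]
grip_width: 0.0851
finger_force: 0.0
clock: 19.15
position: [0.5785, 0.2109, 0.0889]
tool_rot: [-3.141, -0.002, 0.028]
force: [-1.4, -2.7, 11.1]
grip_width: 0.0425
finger_force: 42.8
clock: 19.35
position: [0.5785, 0.2108, 0.0889]
tool_rot: [-3.141, -0.002, 0.028]
force: [-1.6, -2.0, 11.2]
grip_width: 0.0423
finger_force: 42.8
```

```bash
python3 -m inch '[[0,0,-0.02,0,0,0,1],[0,0,-0.04,0,0,0,1],[0,0,-0.04,0,0,0,1],[0,0,-0.04,0,0,0,1],[0,0,-0.03,0,0,0,1]]' && python3 -m inch '[[-0.009,0.03,0,0,0,0,1],[-0.01,0.049,0,0,0,0,1],[-0.01,0.049,0,0,0,0,1],[-0.01,0.049,0,0,0,0,1],[-0.01,0.049,0,0,0,0,1]]' && python3 -m inch '[[-0.01,0.049,0,0,0,0,1],[-0.009,0.049,0,0,0,0,1],[-0.009,0.036,0,0,0,0,1],[0,0.018,0,0,0,0,1],[0,0,0,0,0,0,1]]' && python3 -m inch '[[0,0,0,0,0,0,1],[0,0,0,0,0,0,1]]'
```

```text
clock: 19.85
position: [0.5779, 0.211, 0.2607]
tool_rot: [-3.141, -0.003, 0.029]
force: [-0.1, -0.6, -2.8]
grip_width: 0.0424
finger_force: 45.1
clock: 20.35
position: [0.5345, -0.0184, 0.2581]
tool_rot: [3.141, -0.001, 0.029]
force: [0.6, 0.1, -2.4]
grip_width: 0.0427
finger_force: 45.0
clock: 20.85
position: [0.511, -0.1722, 0.2579]
tool_rot: [3.14, -0.001, 0.025]
force: [1.0, 0.0, -1.7]
grip_width: 0.0422
finger_force: 45.0
clock: 21.05
position: [0.5117, -0.1681, 0.2576]
tool_rot: [-3.141, -0.0, 0.03]
force: [0.1, -0.6, -1.8]
grip_width: 0.0425
finger_force: 45.0
```

```bash
python3 -m inch '[[0,0,0.03,0,0,0,1],[0,0,0.045,0,0,0,1],[0,0,0.045,0,0,0,1],[0,0,0.03,0,0,0,1],[0,0,0.01,0,0,0,1]]' && python3 -m inch '[[0,0,0.004,0,0,0,1],[0,0,0.004,0,0,0,1],[0,0,0,0,0,0,1],[0,0,0,0,0,0,0.25],[0,0,0,0,0,0,0.25]]' && python3 -m inch '[[0,0,0,0,0,0,0.25],[0,0,0,0,0,0,0.25]]'
```

```text
clock: 21.55
position: [0.5104, -0.1677, 0.0948]
tool_rot: [-3.14, 0.004, 0.031]
force: [-0.4, 0.7, -1.5]
grip_width: 0.0425
finger_force: 45.0
clock: 22.05
position: [0.5121, -0.1694, 0.0902]
tool_rot: [3.141, -0.002, 0.029]
force: [0.3, -0.7, -0.6]
grip_width: 0.0642
finger_force: 0.0
clock: 22.25
position: [0.5117, -0.1693, 0.0896]
tool_rot: [3.141, -0.001, 0.029]
force: [0.3, 0.5, -0.2]
grip_width: 0.064
finger_force: 0.1
```

```bash
python3 -m inch '[[0,0,-0.03,0,0,0,0.25],[0,0,-0.045,0,0,0,0.2],[0,0,-0.045,0,0,0,0],[0,0,-0.035,0,0,0,0],[0,0,0,0,0,0,0]]' && python3 -m inch '[[0.009,-0.035,0,0,0,0,0],[0.009,-0.049,0,0,0,0,0],[0.009,-0.049,0,0,0,0,0],[0.009,-0.049,0,0,0,0,0],[0.008,-0.049,0,0,0,0,0]]' && python3 -m inch '[[0.008,-0.049,0,0,0,0,0],[0.008,-0.049,0,0,0,0,0],[0.008,-0.049,0,0,0,0,0],[0.008,-0.04,0,0,0,0,0],[0.003,-0.02,0,0,0,0,0]]' && python3 -m inch '[[0,0,0,0,0,0,0],[0,0,0,0,0,0,0]]'
python3 - <<'E'
from h import *
c=calibration("top"); f=grab_frame("top"); J=[cv2.resize(f[190:280,320:455,::-1],(560,373))]
for n,p in (("tube",[.512,-.325,0]),("round_bottle",[.512,-.247,0]),("square_bottle",[.512,-.168,0.03])):
  for o in outline_of(n,"top")[:1]: print(n,o["score"],o["rect"],fit(n,p,.004,[(o["region"].astype(float),c)],n[0]=="s"))
c=calibration("wrist"); f=grab_frame("wrist")
cv2.imwrite("pics/w5.png",np.vstack([J[0],f[:225,:,::-1]]))
for o in outline_of("jar","wrist"): print(o["score"],o["rect"],fit("jar",[.577,.2694,0],.004,[(o["region"].astype(float),c)],False))
E
```

```text
clock: 22.75
position: [0.5134, -0.1697, 0.249]
tool_rot: [3.139, -0.007, 0.028]
force: [-0.3, 0.1, -0.6]
grip_width: 0.0858
finger_force: 0.0
clock: 23.25
position: [0.5488, 0.0648, 0.2441]
tool_rot: [3.142, 0.0, 0.028]
force: [0.9, 0.2, 0.2]
grip_width: 0.0854
finger_force: 0.0
clock: 23.75
position: [0.5771, 0.275, 0.2436]
tool_rot: [-3.14, 0.001, 0.032]
force: [-1.0, -1.4, 0.1]
grip_width: 0.0855
finger_force: 0.0
clock: 23.95
position: [0.5776, 0.2706, 0.2437]
tool_rot: [3.141, 0.001, 0.029]
force: [0.9, -1.7, 0.5]
grip_width: 0.0856
finger_force: 0.0
tube 0.57 [416.7, 219.0, 443.8, 241.9] (array([ 0.51387754, -0.32462954,  0.02425786]), np.float64(0.10547806751566606))
round_bottle 0.94 [380.4, 217.5, 404.9, 246.3] (array([ 0.51279514, -0.24473542, -0.01227952]), np.float64(0.1177835236658766))
square_bottle 0.56 [341.7, 216.7, 371.9, 246.3] (array([ 0.51192305, -0.17049353,  0.04899398]), np.float64(0.0870208926004099))
0.67 [251.6, 156.7, 301.0, 205.8] (array([0.57677348, 0.26878345, 0.00333872]), np.float64(0.04276875483372003))
0.57 [274.0, 47.9, 319.0, 98.8] (array([ 0.60537884,  0.27114874, -0.18062739]), np.float64(1.9767676767676767))
```

View pics/w5.png

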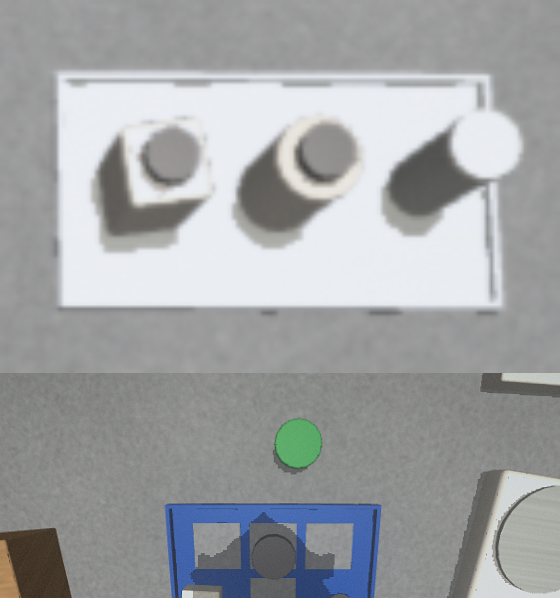

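All three stand upright in the holding tray (crops at (165,180), (300,180), (460,170)), and the grey-lidded jar is directly ahead. I descend on it.

```bash
python3 -m inch '[[0,0.001,0.03,0,0,0,0],[0,0,0.048,0,0,0,0],[0,0,0.048,0,0,0,0],[0,0,0.045,0,0,0,0],[0,0,0.025,0,0,0,0]]' && python3 -m inch '[[0,0,0.01,0,0,0,0],[0,0,0.004,0,0,0,0],[0,0,0,0,0,0,0]]' && python3 -m inch '[[0,0,0,0,0,0,1],[0,0,0,0,0,0,1],[0,0,0,0,0,0,1],[0,0,0,0,0,0,1],[0,0,0,0,0,0,1]]' 30
```

```text
clock: 24.75
position: [0.5767, 0.2686, 0.0449]
tool_rot: [3.14, 0.003, 0.028]
force: [-0.2, 0.1, -0.1]
grip_width: 0.0855
finger_force: 0.0
clock: 25.05
position: [0.5785, 0.27, 0.0352]
tool_rot: [-3.141, -0.001, 0.028]
force: [-0.3, -0.3, 0.1]
grip_width: 0.0853
finger_force: 0.0
clock: 25.55
position: [0.5785, 0.2701, 0.0353]
tool_rot: [-3.141, -0.001, 0.029]
force: [-0.9, -1.0, 8.0]
grip_width: 0.0413
finger_force: 29.3
```

```bash
python3 -m inch '[[0,0,-0.02,0,0,0,1],[0,0,-0.04,0,0,0,1],[0,0,-0.04,0,0,0,1],[0.003,0.025,0,0,0,0,1],[0.003,0.045,0,0,0,0,1]]' && python3 -m inch '[[0.003,0.049,0,0,0,0,1],[0.003,0.049,0,0,0,0,1],[0.003,0.049,0,0,0,0,1],[0.003,0.035,0,0,0,0,1],[0,0.018,0,0,0,0,1]]' && python3 -m inch '[[0,0,0,0,0,0,1],[0,0,0,0,0,0,1]]'
python3 - <<'E'
from h import *
c=calibration("top"); f=grab_frame("top"); c2=calibration("wrist"); g=grab_frame("wrist"); c3=calibration("scene"); h=grab_frame("scene")
cv2.imwrite("pics/w6.png",np.vstack([cv2.resize(h[160:270,230:370,::-1],(420,330)),cv2.resize(g[:,:,::-1],(420,270),interpolation=cv2.INTER_AREA)]))
E
```

```text
clock: 26.05
position: [0.586, 0.2027, 0.136]
tool_rot: [-3.139, -0.003, 0.033]
force: [0.8, -0.5, -1.4]
grip_width: 0.0408
finger_force: 30.7
clock: 26.55
position: [0.6038, -0.0038, 0.1345]
tool_rot: [3.14, -0.0, 0.025]
force: [0.7, 0.7, -1.1]
grip_width: 0.0409
finger_force: 30.7
clock: 26.75
position: [0.6037, 0.0007, 0.1345]
tool_rot: [-3.141, -0.0, 0.028]
force: [-0.4, 1.0, -0.6]
grip_width: 0.0407
finger_force: 30.7
```

View pics/w6.png

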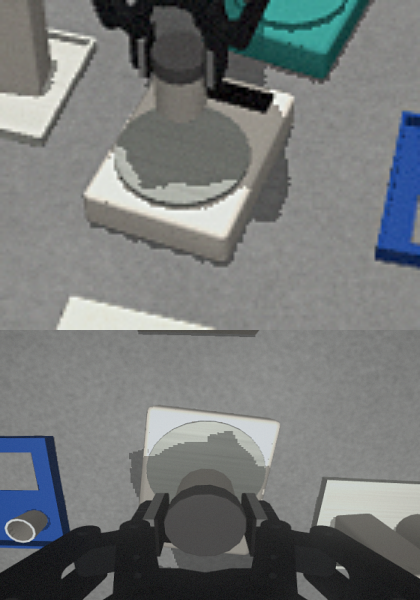

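The jar hangs upright over the pan of the white scale; I lower and release it.

```bash
python3 -m inch '[[0,0,0.02,0,0,0,1],[0,0,0.02,0,0,0,1],[0,0,0.006,0,0,0,1],[0,0,0.003,0,0,0,1],[0,0,0.002,0,0,0,1]]' && python3 -m inch '[[0,0,0.001,0,0,0,1],[0,0,0,0,0,0,1],[0,0,0,0,0,0,1]]'
```

```text
clock: 27.4
position: [0.604, 0.0009, 0.0837]
tool_rot: [-3.141, -0.001, 0.029]
force: [1.1, 0.2, -0.9]
grip_width: 0.0409
finger_force: 30.7
clock: 27.7
position: [0.6039, 0.0005, 0.0828]
tool_rot: [3.142, -0.001, 0.029]
force: [0.1, -0.9, -0.8]
grip_width: 0.0406
finger_force: 30.7
```

Not yet in contact; I nudge it down until the force shows.

```bash
python3 -m inch '[[0,0,0.001,0,0,0,1],[0,0,0,0,0,0,1]]' && python3 -m inch '[[0,0,0.001,0,0,0,1],[0,0,0,0,0,0,1]]'; python3 -m inch '[[0,0,0,0,0,0,0.3],[0,0,0,0,0,0,0.3],[0,0,0,0,0,0,0.1],[0,0,0,0,0,0,0]]'; python3 -m inch '[[0,0,-0.02,0,0,0,0],[0,0,-0.03,0,0,0,0],[0,0,-0.045,0,0,0,0],[0,0,-0.045,0,0,0,0],[0,0,-0.03,0,0,0,0]]'; python3 -m inch '[[0,0.035,0,0,0,0,0],[0,0.045,0,0,0,0,0],[0,0.035,0,0,0,0,0],[0,0,0,0,0,0,0],[0,0,0,0,0,0,0]]'
python3 - <<'E'
from h import *
for cam in("top","scene","wrist"):
    c=calibration(cam); f=grab_frame(cam)
    if cam=="top": cv2.imwrite("pics/t7.png",f[:,:,::-1])
    for o in outline_of("jar",cam):
        r=o["rect"]; print(cam,o["score"],np.round(r),*fit("jar",[.603,0,0],.05,[(o["region"].astype(float),c)],False))
E
```

```text
clock: 27.9
position: [0.6037, 0.0005, 0.0814]
tool_rot: [-3.142, -0.0, 0.029]
force: [-0.1, 0.2, -0.3]
grip_width: 0.0408
finger_force: 30.7
clock: 28.1
position: [0.6041, 0.0004, 0.0812]
tool_rot: [3.141, -0.001, 0.029]
force: [-4.3, -0.5, 13.4]
grip_width: 0.0406
finger_force: 31.9
clock: 28.5
position: [0.6037, 0.0005, 0.0802]
tool_rot: [-3.142, 0.0, 0.029]
force: [-0.2, -0.1, 0.5]
grip_width: 0.0847
finger_force: 0.0
clock: 29.0
position: [0.6042, 0.0007, 0.2535]
tool_rot: [-3.141, -0.003, 0.029]
force: [0.7, -0.4, -0.6]
grip_width: 0.0853
finger_force: 0.0
clock: 29.5
position: [0.6068, -0.115, 0.2501]
tool_rot: [-3.141, 0.0, 0.027]
force: [0.2, 0.9, 0.5]
grip_width: 0.0856
finger_force: 0.0
top 0.75 [158. 156. 180. 179.] [0.40937438 0.02775474 0.56251546] 1.9622262275383693
top 0.56 [272. 182. 289. 204.] [ 0.603662   -0.00083469  0.00423009] 0.08024132730015082
top 0.26 [343. 227. 352. 244.] [0.40937438 0.02775474 0.56251546] 5.016735066119471
scene 0.84 [280. 188. 297. 215.] [0.59982587 0.00109645 0.03210548] 0.10700798838053739
scene 0.74 [380. 252. 404. 282.] [-1.78366667  1.23466667  5.31333333] 1.0
wrist 0.67 [110. 164. 176. 219.] [ 6.02018029e-01 -1.30559831e-04  3.78890410e-02] 0.07466416028609417
```

View pics/t7.png

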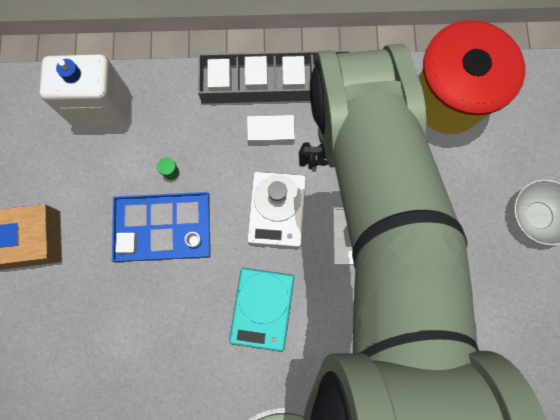

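The jar stands on the pan (277,192); the marked squares are free. Now the square bottle goes back.

```bash
python3 -m inch '[[-0.03,0.02,0,0,0,0,0.2],[-0.04,0.02,0,0,0,0,0.2],[-0.026,0.014,0,0,0,0,0.2],[0,0,0,0,0,0,0.2],[0,0,0,0,0,0,0.2]]' && python3 -c "
from workcell import telemetry as t; print(t.observe()['position'])"
```

```text
clock: 30.3
position: [0.5127, -0.1711, 0.2507]
tool_rot: [3.141, -0.001, 0.028]
force: [0.2, 0.2, -0.5]
grip_width: 0.0685
finger_force: 0.0
[ 0.51268865 -0.1711361   0.25072547]
```

```bash
python3 -m inch '[[-0.001,-0.002,0.03,0,0,0,0.2],[0,0,0.045,0,0,0,0.2],[0,0,0.045,0,0,0,0.2],[0,0,0.03,0,0,0,0.2],[0,0,0.01,0,0,0,0.2]]' && python3 -m inch '[[0,0,0.001,0,0,0,0.2],[0,0,0,0,0,0,1],[0,0,0,0,0,0,1],[0,0,0,0,0,0,1],[0,0,0,0,0,0,1]]' 45 && python3 -m inch '[[0,0,0,0,0,0,1],[0,0,0,0,0,0,1]]'
```

```text
clock: 30.8
position: [0.5111, -0.1677, 0.0875]
tool_rot: [-3.14, 0.003, 0.031]
force: [0.3, 0.3, 1.5]
grip_width: 0.0684
finger_force: 0.1
clock: 31.3
position: [0.5126, -0.1694, 0.091]
tool_rot: [3.141, -0.003, 0.029]
force: [0.3, 0.7, 7.5]
grip_width: 0.0421
finger_force: 44.5
clock: 31.5
position: [0.5127, -0.1694, 0.091]
tool_rot: [3.141, -0.003, 0.029]
force: [0.0, 0.2, 8.2]
grip_width: 0.0419
finger_force: 44.5
```

```bash
python3 -m inch '[[0,0,-0.02,0,0,0,1],[0,0,-0.04,0,0,0,1],[0,0,-0.04,0,0,0,1],[0,0,-0.04,0,0,0,1],[0,0,-0.03,0,0,0,1]]' && python3 -m inch '[[0.01,-0.03,0,0,0,0,1],[0.01,-0.049,0,0,0,0,1],[0.01,-0.049,0,0,0,0,1],[0.01,-0.049,0,0,0,0,1],[0.01,-0.049,0,0,0,0,1]]' && python3 -m inch '[[0.01,-0.049,0,0,0,0,1],[0.01,-0.049,0,0,0,0,1],[0.008,-0.036,0,0,0,0,1],[0,-0.02,0,0,0,0,1],[0,0,0,0,0,0,1]]' && python3 -m inch '[[0,0,0,0,0,0,1],[0,0,0,0,0,0,1]]'
```

```text
clock: 32.0
position: [0.5119, -0.1693, 0.263]
tool_rot: [3.141, -0.003, 0.029]
force: [-0.6, 0.6, -3.0]
grip_width: 0.0423
finger_force: 45.5
clock: 32.5
position: [0.5551, 0.0599, 0.2606]
tool_rot: [3.141, -0.002, 0.028]
force: [0.5, -0.9, -1.6]
grip_width: 0.0413
finger_force: 45.5
clock: 33.0
position: [0.5778, 0.2165, 0.2602]
tool_rot: [-3.14, -0.001, 0.033]
force: [-0.8, -1.3, -1.7]
grip_width: 0.0421
finger_force: 45.5
clock: 33.2
position: [0.5788, 0.2116, 0.2598]
tool_rot: [3.141, -0.001, 0.027]
force: [-0.8, 0.2, -3.0]
grip_width: 0.0424
finger_force: 45.5
```

```bash
python3 -m inch '[[0,0.001,0.03,0,0,0,1],[0,0,0.045,0,0,0,1],[0,0,0.045,0,0,0,1],[0,0,0.03,0,0,0,1],[0,0,0.01,0,0,0,1]]' && python3 -m inch '[[0,0,0.004,0,0,0,1],[0,0,0.003,0,0,0,1],[0,0,0,0,0,0,1],[0,0,0,0,0,0,1]]'
```

```text
clock: 33.7
position: [0.5776, 0.21, 0.0967]
tool_rot: [3.14, 0.003, 0.027]
force: [-0.1, -0.2, -1.2]
grip_width: 0.0422
finger_force: 45.4
clock: 34.1
position: [0.5792, 0.2119, 0.0935]
tool_rot: [-3.141, -0.002, 0.029]
force: [0.5, 0.4, -1.4]
grip_width: 0.0419
finger_force: 45.5
```

```bash
python3 -m inch '[[0,0,0.002,0,0,0,1],[0,0,0,0,0,0,1],[0,0,0,0,0,0,0.2],[0,0,0,0,0,0,0.2],[0,0,0,0,0,0,0.2]]' && python3 -m inch '[[0,0,-0.03,0,0,0,0.2],[0,0,-0.045,0,0,0,0.2],[0,0,-0.045,0,0,0,0.2],[0,0,-0.035,0,0,0,0.2],[0,0,0,0,0,0,0.2]]' && python3 -m inch '[[-0.009,0.035,0,0,0,0,0.2],[-0.009,0.049,0,0,0,0,0.2],[-0.009,0.049,0,0,0,0,0.2],[-0.009,0.049,0,0,0,0,0.2],[-0.009,0.049,0,0,0,0,0.2]]' && python3 -m inch '[[-0.009,0.049,0,0,0,0,0.2],[-0.009,0.049,0,0,0,0,0.2],[-0.009,0.049,0,0,0,0,0.2],[-0.009,0.045,0,0,0,0,0.2],[0,0.03,0,0,0,0,0.2]]' && python3 -m inch '[[0,0.006,0,0,0,0,0.2],[0,0,0,0,0,0,0.2],[0,0,0,0,0,0,0.2]]'
python3 - <<'E'
from h import *
c=calibration("top"); f=grab_frame("top"); cv2.imwrite("pics/t8.png",f[:,:,::-1])
for o in outline_of("square_bottle","top")[:1]: print(o["score"],o["rect"],fit("square_bottle",[.579,.208,.05],.004,[(o["region"].astype(float),c)]))
E
```

```text
clock: 34.6
position: [0.5786, 0.2118, 0.0904]
tool_rot: [-3.142, -0.0, 0.029]
force: [0.2, 0.4, -0.2]
grip_width: 0.068
finger_force: 0.0
clock: 35.1
position: [0.5802, 0.2127, 0.2502]
tool_rot: [-3.139, -0.007, 0.029]
force: [0.1, 0.2, -0.3]
grip_width: 0.0682
finger_force: 0.0
clock: 35.6
position: [0.5394, -0.0223, 0.2449]
tool_rot: [3.142, 0.0, 0.029]
force: [1.5, -0.1, -0.4]
grip_width: 0.0684
finger_force: 0.0
clock: 36.1
position: [0.5089, -0.247, 0.2448]
tool_rot: [3.141, 0.001, 0.026]
force: [0.1, 0.5, -1.0]
grip_width: 0.0685
finger_force: 0.0
clock: 36.4
position: [0.511, -0.2479, 0.245]
tool_rot: [-3.141, 0.0, 0.03]
force: [-0.1, 0.5, -0.4]
grip_width: 0.0686
finger_force: 0.0
0.66 [167.0, 190.4, 199.4, 223.0] (array([0.57896027, 0.20975769, 0.07461841]), np.float64(0.06288515406162465))
```

```bash
python3 -m inch '[[0.001,-0.001,0.03,0,0,0,0.2],[0,0,0.045,0,0,0,0.2],[0,0,0.045,0,0,0,0.2],[0,0,0.025,0,0,0,0.2],[0,0,0.01,0,0,0,0.2]]' && python3 -m inch '[[0,0,0.002,0,0,0,0.2],[0,0,0,0,0,0,1],[0,0,0,0,0,0,1],[0,0,0,0,0,0,1],[0,0,0,0,0,0,1]]' 45 && python3 -m inch '[[0,0,0,0,0,0,1],[0,0,0,0,0,0,1]]'
```

```text
clock: 37.0
position: [0.511, -0.2467, 0.0881]
tool_rot: [-3.14, 0.003, 0.031]
force: [-0.7, 0.9, 11.3]
grip_width: 0.0682
finger_force: 5.6
clock: 37.5
position: [0.5147, -0.2484, 0.0917]
tool_rot: [3.139, -0.006, 0.03]
force: [-0.6, 1.9, 26.3]
grip_width: 0.0428
finger_force: 54.4
clock: 37.7
position: [0.5147, -0.2484, 0.0917]
tool_rot: [3.139, -0.006, 0.03]
force: [-0.6, 2.9, 26.6]
grip_width: 0.0429
finger_force: 54.4
```

Unexpected force; I look before lifting.

Run:
```python
from h import *
h=grab_frame("scene"); g=grab_frame("wrist")
cv2.imwrite("pics/s9.png",np.vstack([cv2.resize(h[90:230,110:310,::-1],(480,336),interpolation=cv2.INTER_CUBIC),cv2.resize(g[200:,:,::-1],(480,189))]))
print(telemetry.observe()["force"],telemetry.observe()["moment"])
```

```text
[-0.70933068  2.34814379 27.364183  ] [-0.84394639  0.09152261 -0.023909  ]
```

View pics/s9.png

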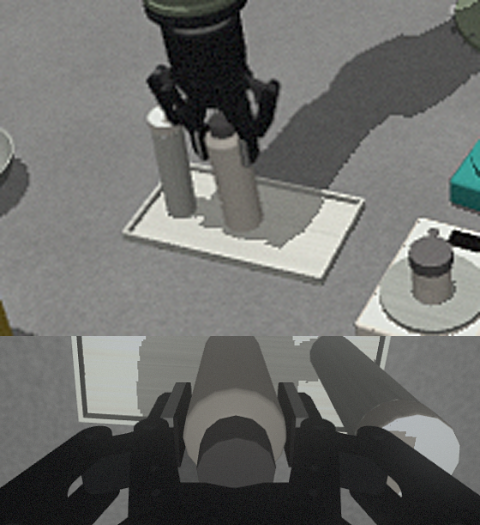

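The gripper's knuckle rests on the tube's stopper (top-left of the crop); the tube is still upright. I lift gently and straight up.

```bash
python3 -m inch '[[0,0,-0.005,0,0,0,1],[0,0,-0.005,0,0,0,1],[0,0,-0.01,0,0,0,1]]'; python3 -m inch '[[0,0,-0.02,0,0,0,1],[0,0,-0.04,0,0,0,1],[0,0,-0.04,0,0,0,1],[0,0,-0.03,0,0,0,1],[0,0,-0.02,0,0,0,1]]'
python3 - <<'E'
from h import *
g=grab_frame("wrist"); h=grab_frame("scene"); c=calibration("scene")
for o in outline_of("tube","scene")[:1]: print(o["score"],o["rect"],fit("tube",[.512,-.322,0],.004,[(o["region"].astype(float),c)],False))
cv2.imwrite("pics/s10.png",np.vstack([cv2.resize(h[60:230,110:310,::-1],(480,408),interpolation=cv2.INTER_CUBIC),cv2.resize(g[200:,:,::-1],(480,189))]))
E
```

```text
clock: 38.1
position: [0.5117, -0.248, 0.1089]
tool_rot: [-3.141, 0.0, 0.029]
force: [0.5, 0.5, -1.0]
grip_width: 0.0429
finger_force: 45.7
clock: 38.6
position: [0.5122, -0.2482, 0.2616]
tool_rot: [3.141, -0.002, 0.029]
force: [0.6, 0.2, -1.4]
grip_width: 0.0431
finger_force: 46.1
0.92 [166.5, 132.4, 191.9, 179.0] (array([ 0.51125178, -0.32430417,  0.0349853 ]), np.float64(0.06915823654302485))
```

View pics/s10.png

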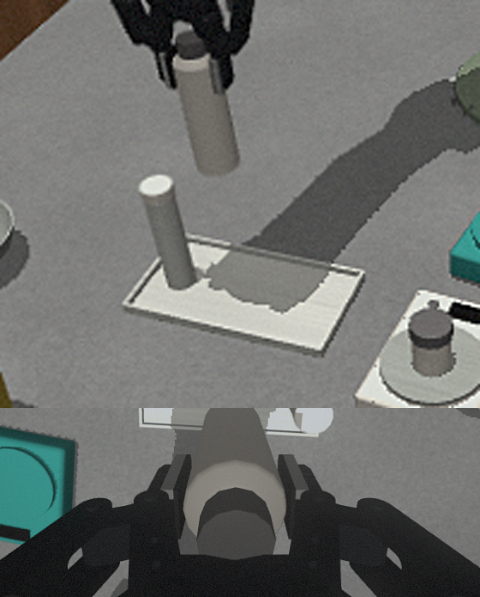

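The tube still stands upright at its place and the round bottle is held upright. Next, carry it to its square.

```bash
python3 -m inch '[[0.007,-0.03,0,0,0,0,1],[0.007,-0.049,0,0,0,0,1],[0.007,-0.049,0,0,0,0,1],[0.007,-0.049,0,0,0,0,1],[0.007,-0.049,0,0,0,0,1]]' && python3 -m inch '[[0.007,-0.049,0,0,0,0,1],[0.007,-0.049,0,0,0,0,1],[0.007,-0.049,0,0,0,0,1],[0.007,-0.049,0,0,0,0,1],[0.007,-0.049,0,0,0,0,1]]' && python3 -m inch '[[0.007,-0.049,0,0,0,0,1],[0.006,-0.036,0,0,0,0,1],[0,-0.02,0,0,0,0,1],[0,0,0,0,0,0,1],[0,0,0,0,0,0,1]]'
```

```text
clock: 39.25
position: [0.5396, -0.0195, 0.2576]
tool_rot: [-3.142, 0.001, 0.029]
force: [1.5, 0.1, -1.0]
grip_width: 0.0424
finger_force: 46.1
clock: 39.75
position: [0.5676, 0.2263, 0.2574]
tool_rot: [3.141, 0.001, 0.029]
force: [1.3, 0.5, -0.2]
grip_width: 0.0433
finger_force: 46.1
clock: 40.25
position: [0.5777, 0.3297, 0.2572]
tool_rot: [3.141, 0.002, 0.03]
force: [-0.6, -0.5, -1.8]
grip_width: 0.0426
finger_force: 46.1
```

```bash
python3 -m inch '[[0,0.001,0.03,0,0,0,1],[0,0,0.045,0,0,0,1],[0,0,0.045,0,0,0,1],[0,0,0.03,0,0,0,1],[0,0,0.01,0,0,0,1]]' && python3 -m inch '[[0,0,0.002,0,0,0,1],[0,0,0,0,0,0,1],[0,0,0,0,0,0,1]]' && python3 -m inch '[[0,0,0.001,0,0,0,1],[0,0,0,0,0,0,1],[0,0,0,0,0,0,1]]'
```

```text
clock: 40.75
position: [0.5771, 0.3264, 0.095]
tool_rot: [3.139, 0.004, 0.028]
force: [-0.6, -0.4, -1.0]
grip_width: 0.0432
finger_force: 46.1
clock: 41.05
position: [0.5791, 0.3291, 0.0981]
tool_rot: [-3.14, -0.002, 0.028]
force: [0.4, -0.1, -1.0]
grip_width: 0.0424
finger_force: 46.1
clock: 41.35
position: [0.5784, 0.3289, 0.0958]
tool_rot: [-3.141, -0.001, 0.029]
force: [-0.4, 0.2, -1.3]
grip_width: 0.043
finger_force: 46.1
```

```bash
python3 -m inch '[[0,0,0.002,0,0,0,1],[0,0,0,0,0,0,1]]' && python3 -m inch '[[0,0,0.002,0,0,0,1],[0,0,0,0,0,0,1]]'
```

```text
clock: 41.55
position: [0.5781, 0.3288, 0.0931]
tool_rot: [3.141, 0.0, 0.029]
force: [-0.8, 0.4, -1.2]
grip_width: 0.0428
finger_force: 46.1
clock: 41.75
position: [0.5785, 0.329, 0.0917]
tool_rot: [-3.141, -0.001, 0.029]
force: [-1.6, 0.3, 5.9]
grip_width: 0.0427
finger_force: 46.5
```

```bash
python3 -m inch '[[0,0,0,0,0,0,0.2],[0,0,0,0,0,0,0.2],[0,0,0,0,0,0,0.2]]' && python3 -m inch '[[0,0,-0.03,0,0,0,0.2],[0,0,-0.045,0,0,0,0.2],[0,0,-0.045,0,0,0,0.2],[0,0,-0.038,0,0,0,0.2],[0,0,0,0,0,0,0.2]]' && python3 -m inch '[[-0.007,0.035,0,0,0,0,0.2],[-0.007,0.049,0,0,0,0,0.2],[-0.007,0.049,0,0,0,0,0.2],[-0.007,0.049,0,0,0,0,0.2],[-0.007,0.049,0,0,0,0,0.2]]' && python3 -m inch '[[-0.007,0.049,0,0,0,0,0.2],[-0.007,0.049,0,0,0,0,0.2],[-0.007,0.049,0,0,0,0,0.2],[-0.007,0.049,0,0,0,0,0.2],[-0.007,0.049,0,0,0,0,0.2]]' && python3 -m inch '[[-0.007,0.049,0,0,0,0,0.1],[-0.007,0.049,0,0,0,0,0],[0,0.049,0,0,0,0,0],[0,0.03,0,0,0,0,0],[0,0,0,0,0,0,0]]'&& python3 -m inch '[[0,0,0,0,0,0,0],[0,0,0,0,0,0,0]]'
python3 - <<'E'
from h import *
c=calibration("top"); f=grab_frame("top")
for n,p in(("square_bottle",[.579,.208,.05]),("round_bottle",[.575,.327,0])):
  for o in outline_of(n,"top")[:1]: print(n,o["score"],o["rect"],fit(n,p,.004,[(o["region"].astype(float),c)],n[0]=="s"))
E
```

```text
clock: 42.05
position: [0.5782, 0.3288, 0.0912]
tool_rot: [3.142, 0.0, 0.029]
force: [-2.1, 0.2, -0.0]
grip_width: 0.0682
finger_force: 0.0
clock: 42.55
position: [0.5798, 0.3301, 0.2548]
tool_rot: [-3.138, -0.007, 0.028]
force: [-0.8, 0.6, -0.6]
grip_width: 0.0683
finger_force: 0.0
clock: 43.05
position: [0.5493, 0.0949, 0.249]
tool_rot: [3.141, 0.0, 0.029]
force: [1.6, -0.7, 0.6]
grip_width: 0.0682
finger_force: 0.0
clock: 43.55
position: [0.5213, -0.151, 0.2491]
tool_rot: [3.141, -0.0, 0.029]
force: [1.1, 0.3, -0.6]
grip_width: 0.0683
finger_force: 0.0
clock: 44.05
position: [0.5116, -0.331, 0.2483]
tool_rot: [3.141, 0.001, 0.023]
force: [0.6, 1.5, -0.6]
grip_width: 0.0855
finger_force: 0.0
clock: 44.25
position: [0.5133, -0.3251, 0.2491]
tool_rot: [-3.141, 0.0, 0.03]
force: [0.8, 0.9, 0.3]
grip_width: 0.0854
finger_force: 0.0
square_bottle 0.76 [168.2, 191.7, 199.6, 219.6] (array([0.57899306, 0.20870602, 0.1031713 ]), np.float64(0.14546038981911694))
round_bottle 0.61 [108.5, 193.5, 145.3, 226.2] (array([ 0.57579415,  0.32914015, -0.01402469]), np.float64(0.05661411538678872))
```

```bash
python3 -m inch '[[-0.001,0,0.03,0,0,0,0],[0,0,0.045,0,0,0,0],[0,0,0.045,0,0,0,0],[0,0,0.03,0,0,0,0],[0,0,0.01,0,0,0,0]]' && python3 -m inch '[[0,0,0.001,0,0,0,0],[0,0,0,0,0,0,1],[0,0,0,0,0,0,1],[0,0,0,0,0,0,1],[0,0,0,0,0,0,1]]' 45 && python3 -m inch '[[0,0,0,0,0,0,1],[0,0,0,0,0,0,1]]'
```

```text
clock: 44.9
position: [0.511, -0.325, 0.0866]
tool_rot: [-3.139, 0.003, 0.03]
force: [-0.2, -0.2, 0.1]
grip_width: 0.0853
finger_force: 0.0
clock: 45.4
position: [0.5126, -0.3263, 0.0894]
tool_rot: [3.141, -0.001, 0.029]
force: [-0.7, 2.8, 8.8]
grip_width: 0.0332
finger_force: 43.7
clock: 45.6
position: [0.5127, -0.3262, 0.0894]
tool_rot: [3.141, -0.001, 0.029]
force: [-0.5, 3.1, 9.5]
grip_width: 0.0334
finger_force: 43.9
```

```bash
python3 -m inch '[[0,0,-0.02,0,0,0,1],[0,0,-0.04,0,0,0,1],[0,0,-0.04,0,0,0,1],[0,0,-0.04,0,0,0,1],[0,0,-0.03,0,0,0,1]]' && python3 -m inch '[[0.002,-0.03,0,0,0,0,1],[0.002,-0.049,0,0,0,0,1],[0.002,-0.049,0,0,0,0,1],[0.002,-0.049,0,0,0,0,1],[0.002,-0.049,0,0,0,0,1]]' && python3 -m inch '[[0.002,-0.049,0,0,0,0,1],[0.002,-0.049,0,0,0,0,1],[0.002,-0.049,0,0,0,0,1],[0.002,-0.049,0,0,0,0,1],[0.002,-0.049,0,0,0,0,1]]' && python3 -m inch '[[0.002,-0.049,0,0,0,0,1],[0.002,-0.049,0,0,0,0,1],[0,-0.024,0,0,0,0,1],[0,0,0,0,0,0,1],[0,0,0,0,0,0,1]]'
```

```text
clock: 46.1
position: [0.5123, -0.3264, 0.2614]
tool_rot: [3.14, -0.002, 0.029]
force: [0.1, -0.7, -1.3]
grip_width: 0.0332
finger_force: 44.9
clock: 46.6
position: [0.5152, -0.0984, 0.2589]
tool_rot: [3.141, -0.001, 0.028]
force: [1.5, 0.6, -1.3]
grip_width: 0.0335
finger_force: 45.0
clock: 47.1
position: [0.5182, 0.1469, 0.2589]
tool_rot: [3.141, -0.001, 0.028]
force: [0.7, 0.2, -2.0]
grip_width: 0.0334
finger_force: 45.0
clock: 47.6
position: [0.5188, 0.2673, 0.2584]
tool_rot: [3.141, -0.0, 0.03]
force: [0.5, 0.1, -1.0]
grip_width: 0.0334
finger_force: 44.9
```

```bash
python3 -m inch '[[0,0,0.03,0,0,0,1],[0,0,0.045,0,0,0,1],[0,0,0.045,0,0,0,1],[0,0,0.03,0,0,0,1],[0,0,0.01,0,0,0,1]]' && python3 -m inch '[[0,0,0.003,0,0,0,1],[0,0,0.002,0,0,0,1],[0,0,0,0,0,0,1],[0,0,0,0,0,0,1]]' && python3 -m inch '[[0,0,0.002,0,0,0,1],[0,0,0,0,0,0,1]]'
```

```text
clock: 48.1
position: [0.5182, 0.265, 0.0958]
tool_rot: [3.139, 0.003, 0.027]
force: [-0.7, 0.3, -1.4]
grip_width: 0.0331
finger_force: 45.0
clock: 48.5
position: [0.5196, 0.2673, 0.0946]
tool_rot: [-3.141, -0.002, 0.028]
force: [0.7, 0.9, -0.9]
grip_width: 0.0332
finger_force: 45.0
clock: 48.7
position: [0.5191, 0.2671, 0.0915]
tool_rot: [-3.142, -0.0, 0.029]
force: [0.1, 0.8, -1.7]
grip_width: 0.0337
finger_force: 45.0
```

```bash
python3 -m inch '[[0,0,0.001,0,0,0,1],[0,0,0,0,0,0,1]]' && python3 -m inch '[[0,0,0.001,0,0,0,1],[0,0,0,0,0,0,1]]' && python3 -m inch '[[0,0,0,0,0,0,0.3],[0,0,0,0,0,0,0.2],[0,0,0,0,0,0,0.2],[0,0,0,0,0,0,0.2]]' && python3 -m inch '[[0,0,-0.03,0,0,0,0.2],[0,0,-0.045,0,0,0,0.2],[0,0,-0.045,0,0,0,0.2],[0,0,-0.045,0,0,0,0.2],[0,0,0,0,0,0,0.2]]' && python3 -m inch '[[-0.01,0.04,0,0,0,0,0.2],[0,0.049,0,0,0,0,0.2],[0,0.049,0,0,0,0,0.2],[0,0.049,0,0,0,0,0.2],[0,0.049,0,0,0,0,0.2]]' && python3 -m inch '[[0,0.049,0,0,0,0,0.2],[0,0.049,0,0,0,0,0.2],[0,0.03,0,0,0,0,0.2],[0,0,0,0,0,0,0.2],[0,0,0,0,0,0,0.2]]'
python3 - <<'E'
from h import *
c=calibration("top"); f=grab_frame("top"); cv2.imwrite("pics/t11.png",cv2.resize(f[150:275,90:325,::-1],None,fx=3,fy=3,interpolation=cv2.INTER_CUBIC))
for n,p,z in(("square_bottle",[.579,.208,.05],.004),("round_bottle",[.575,.327,0],.004),("tube",[.519,.266,0],.004),("jar",[.603,0,0],.05)):
  for o in outline_of(n,"top")[:2]: print(n,o["score"],o["rect"],fit(n,p,z,[(o["region"].astype(float),c)],n[0]=="s"))
print(telemetry.observe()["position"])
E
```

```text
clock: 48.9
position: [0.5189, 0.2671, 0.0902]
tool_rot: [3.142, 0.0, 0.029]
force: [0.5, 0.1, -1.6]
grip_width: 0.0332
finger_force: 45.0
clock: 49.1
position: [0.5191, 0.2672, 0.0894]
tool_rot: [-3.141, -0.0, 0.029]
force: [-0.0, -0.1, 2.0]
grip_width: 0.0329
finger_force: 45.0
clock: 49.5
position: [0.519, 0.2671, 0.0893]
tool_rot: [-3.142, 0.0, 0.029]
force: [-0.4, 0.4, 0.8]
grip_width: 0.0684
finger_force: 0.0
clock: 50.0
position: [0.5207, 0.2685, 0.2601]
tool_rot: [-3.138, -0.007, 0.028]
force: [-0.0, 1.3, -0.5]
grip_width: 0.0681
finger_force: 0.0
clock: 50.5
position: [0.5154, 0.029, 0.2542]
tool_rot: [3.142, -0.0, 0.029]
force: [1.7, -1.0, -0.2]
grip_width: 0.0681
finger_force: 0.0
clock: 51.0
position: [0.5193, -0.0971, 0.2541]
tool_rot: [-3.141, 0.0, 0.028]
force: [-0.1, 0.3, -0.3]
grip_width: 0.0681
finger_force: 0.0
square_bottle 0.65 [168.6, 192.6, 199.3, 222.8] (array([0.5777688 , 0.20730071, 0.23110016]), np.float64(0.20068255150161332))
round_bottle 0.8 [108.6, 194.0, 146.3, 225.9] (array([ 0.57636244,  0.33003138, -0.02194433]), np.float64(0.047636858211492696))
tube 0.98 [138.4, 221.5, 167.0, 245.6] (array([ 0.52016635,  0.26686317, -0.02090712]), np.float64(0.06663478399489876))
jar 0.55 [268.6, 180.2, 285.5, 202.9] (array([ 6.02584961e-01, -4.89257813e-04,  1.38964844e-02]), np.float64(0.21568627450980393))
jar 0.55 [157.0, 159.0, 180.2, 178.8] (array([0.40937438, 0.02775474, 0.56251546]), np.float64(1.9311030072406323))
[ 0.51954517 -0.09592164  0.25432797]
```

View pics/t11.png

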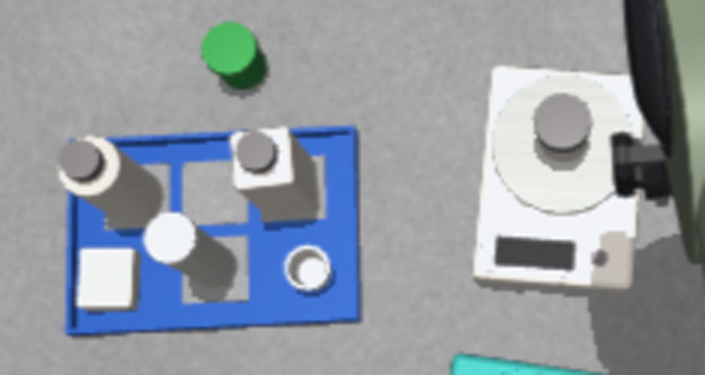

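The crop shows the jar upright on the pan (562,140). The round bottle (110,190), square bottle (275,180) and tube (200,260) are upright on their own squares, within about 4 mm of where they started. The carton and cup have not moved and the gripper is clear, so I hand in.

```bash
python3 -c "
from workcell import bot; print(bot.job_done())"
```

```text
the job is handed in; nothing more can be done
None
```

The job is handed in at about 51 s: the jar is on the middle of the scale pan and the round bottle, square bottle and tube are upright on their original squares. One risk: the gripper pressed on something twice in the holding tray (62.8 N wrist force setting the round bottle down, about 27 N picking it up again, when a knuckle rested on the tube's stopper). I can't rule out that the first broke the 40 N limit, and no verdict came back.

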